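Lock the cap of a printed robot leg, draw it from its holder and hold it up tipped over

TASK

One of the two white printed robot legs wears a winged cap that is not fastened yet: with the leg standing in its holder, press that cap fully down and then turn it clockwise (seen from above) to its stop. Draw that leg up out of its holder, tip it over by at least 60 degrees from upright so that its foot end can be looked at, and hold it there, still, with its middle well above the top of the holder (at least 22 cm above the bench); finish while holding it in the gripper. Leave the other leg, the spool and the screwdriver alone.

Things in the scene. Friction and masses are not known exactly. Their poses are not given: they have to be found in the camera images.
- leg: White printed leg with the winged cap: square bar 36 x 36 mm, 150 mm long, black lattice windows, 0.2 to 0.35 kg. Origin: centre of its lower end; z runs up to the cap, x and y square to its flats. At the start upright, lower 50 mm in the socket, 1 mm play each side, origin 10 mm above the bench. Grip it on any two parallel flats; centre of mass about 85 mm from its lower end.
- leg_mid (a point): Point on the leg's axis, 95 mm above its lower end, i.e. 105 mm above the bench and 45 mm above the holder's top at the start; axes as leg.
- leg_foot (a point): Centre of the leg's lower end (same as the origin of leg); axes as leg.
- wing_top (a point): Centre of the top of the cap's wing, on the leg's axis. The wing is an upright metal bar 34 mm long (this frame's x), 14 mm thick (y), 26 mm tall, on a black disc of 34 mm diameter. z points up out of the cap. The frame turns and sinks with the cap. With the cap fully up it lies 198 mm from the leg's lower end, 208 mm above the bench.
- cap_slide (a joint): How far the cap is pressed down along the leg, m: 0 is fully up, 0.008 is fully down on the leg (the stop). Friction of about 3 N; it stays where it is left. Starts at 0 to 0.002.
- cap_turn (a joint): Turn of the cap about the leg's axis, rad: grows clockwise seen from above, 0 has the wing along the leg's x, stop at 1.25. Friction of about 0.04 N m; it stays where it is left. Starts at 0 to 0.2.
- holder: Grey block 90 x 90 mm, 60 mm tall, fixed to the bench, with a square socket 50 mm deep from above that holds the leg with the cap; thin screwed feet reach 60 mm either way along its y. Origin: centre of its underside; z up, x and y along its sides. The socket is parallel to its sides.
- spare_holder: The same kind of fixed block, holding the spare leg; origin as for holder. The two blocks may stand either way round, left or right.
- spare_leg: The other white leg, same bar without any cap, 36 x 36 x 150 mm, standing in the other block, its top 160 mm above the bench. Leave alone. Origin: centre of its lower end.
- spool: Yellow plastic ring, 64 mm across, 30 mm tall, loose on the bench. Leave alone. Origin: centre of its underside.
- driver: Screwdriver with a red handle lying on the bench to the left of the blocks, roughly along x, at most 35 mm high, about 200 mm long along its x. Leave alone.
Things that resemble listed ones, but are neither listed nor needed, are in the scene too. Leave any pink or yellow look-alike of the leg alone.

How it is judged:
By the outcome, as a careful person would: the job done as asked, in the order asked, and still so for the second after the job is handed in, while the arm keeps its last pose, push and grip.
It also fails if it takes over 53 s, if anything falls off the work surface, if the arm or the gripper's body presses on something with over 40 N, if the wrist force passes 120 N, or if a joint passes its speed limit or range.

ROBOT

A 6-joint arm with a two-finger parallel gripper is mounted at the origin on the work surface. World frame = base frame: x ahead of the robot, y to its left, z up, the work surface at z = 0. Lengths are in mm, angles in degrees, forces in N, time in s.
With the tool pointing down it reaches from about 300 to 850 mm from the base axis. Payload 4.2 kg.
Tool frame: the origin (TCP) lies on the centre line of the jaws, within the pads' length; the fingertips stand 14 mm ahead of it and the grasp point (between the pads) lies 5 mm behind it; z points along the fingers, y is the line along which they close (so a half turn about z gives the same grasp; the last joint's range is limited). The gripper opens to 91 mm and grips with 3 to 60 N. Pads are 32 mm wide; open, the fingers measure 118 mm over their backs; the gripper's body (76 mm by 178 mm) begins 60 mm behind the grasp point.
Start: joints at [-1.146, 18.312, 89.639, -0, 72.044, -1.146], TCP at [575.018, 0, 193.976] pointing down, gripper open.
Joint ranges: [-177.97, 177.97], [-48.28, 115.42], [12.27, 149.76], [-77.06, 257.06], [2.81, 150.46], [-146.56, 146.56]. Speed limits (degrees/s): [147.25, 147.25, 180, 180, 180, 180].

INTERFACE

Orientations are given as [roll, pitch, yaw] about the fixed x, y, z axes, in that order (R = Rz(yaw) Ry(pitch) Rx(roll)).
In Python, from workcell import env gives the robot as it stands.
- The arm moves only by the tool arm_command, never from a script. Its argument "motion" is a list of rows, each an object with "offset": the shift along the tool's x, y, z in m, a list of three; "spin": the turn about the tool's z in rad. In form: [{"offset": [tx, ty, tz], "spin": spin}, ...]. A call has 1 to 5 rows; each row shifts and turns the commanded pose from where the row before left it, along the tool's axes as they then stand; what a row does not reach is not made up. A row lasts 1/8 s, in which the tool goes at most 62.5 mm and 10.7 degrees, less where a joint would pass 70% of its speed; a pose out of reach is approached as far as the arm can. A call with a gripper value outside its range is refused whole. "jaw" is the finger opening in m, from 0 to 0.0912, set as the call begins (left out, the last holds). The fingers move at their own pace and stop on an object; "newtons" is the grip in N (left out, the last holds). Time passes only in rows, so rows that do not move let the fingers close. It gives the time, the measured TCP pose, the force, the opening and the grip force at its end, in the units of the state.
- env.state(): the state, without advancing time (a new reading comes with each control period).
- env.grab_frame(name): name is "scene" or "side" or "wrist"; returns (picture, depth): 420x560x3 uint8, blue, green, red; 420x560 float32, mm along the optical axis (not along the pixel's ray), 0 where there is no reading.
- env.camera_model(name): a dict with "fx", "fy", "cx", "cy" (pixels), "eye" and "rotation" of the camera in the world; the wrist camera has in their place "hand_eye" (4x4, takes a point from camera to tool coordinates, whose origin is the TCP and whose axes are the flange's). Camera axes: x right, y down, z forward; pixel columns grow to the right and rows downward; lengths in mm; the calibration is good to about 2 mm. A picture is of the moment at which its call begins: read the wrist's pose just before it. camera_model takes no time and is no camera call.
- env.job_done(): hands the job in; it is judged then, once.
Trained networks look in the newest picture that a camera, given by its name, has taken for a name from the list of things; names that differ only in an ending like _2 or _b are one class to them, and where a whole thing is asked for, a point or a joint stands for the part that bears it (a point fixed in the world has none). Each returns a list of dicts, best first, with "score" (0 to 1); they miss things now and then, are a little off and sometimes report something else, mostly with a low value. They report only what shows in the picture. A call takes as long as a camera call. They do not tell look-alikes from the thing itself.
- env.boxes_of(camera, target): "bbox" ([left, top, right, bottom] in pixels, round what is visible of it).
- env.pinpoint(camera, target): "location" ([column, row] in pixels: a listed point, or the origin of a listed thing).
The state is a dict: "time_s": time; "qpos": joint angles; "qvel": joint speeds; "effort": joint torques, N m; "ee_pos": TCP position; "ee_rot": TCP orientation; "force": force on the tool from outside, world axes, zero at the start; "torque": the same for the moment, N m; "gripper_width": finger opening in mm; "gripper_force": force on a finger pad.
Only numpy, scipy, OpenCV 4.12 (cv2) and the standard library are available. Lean on these libraries where they do the work, as an engineer would, in place of code of your own. Each camera call takes 0.05 s, during which the arm holds its last target. There are 200 camera calls.

## Working session

There is one attempt and no reset: what is moved stays moved. The work goes in short steps, Python scripts to look and compute and a tool call to move; the robot and the scene stay as the last step left them, time stands still between calls to the robot, and variables do not carry over. Pictures are saved under pics/ and viewed, at most 10 in all, crops included, and the job is handed in when it is done.

Besides the shell and the picture viewer there is one more tool, called after "Call:" by a JSON object that holds its "name" and its "arguments". arm_command: Moves the arm, as the interface text tells. Its arguments: {"type":"object","properties":{"motion":{"type":"array"},"jaw":{"type":"number"},"newtons":{"type":"number"}},"required":["motion"]}

```bash
mkdir -p pics; ls; cat > h.py <<'E'
import numpy as np,cv2
from workcell import env
def w(cam,u,v,d):
    m=env.camera_model(cam); p=np.array([(u-m['cx'])/m['fx']*d,(v-m['cy'])/m['fy']*d,d])
    return np.array(m['rotation'])@p+np.array(m['eye'])
def ray(cam,u,v,z):
    a=w(cam,u,v,0);b=w(cam,u,v,1);return a+(b-a)*(z-a[2])/(b-a)[2]
E
python3 - <<'E'
from h import *
s=env.state();print(s)
print(env.camera_model('scene'));print(env.camera_model('side'));print(env.camera_model('wrist'))
ims=[]
for c in ['scene','side']:
    im,d=env.grab_frame(c);cv2.imwrite(f'pics/{c}0.png',im);np.save(c+'d.npy',d)
    for t in ['leg','wing_top','holder','leg_mid']:
        print(c,t,env.boxes_of(c,t)[:3],env.pinpoint(c,t)[:3])
E
```

```text
pics
{'time_s': 0.0, 'qpos': array([-1.14591370e+00,  1.83517125e+01,  8.97064253e+01, -6.54450397e-04,
        7.20444492e+01, -1.14621186e+00]), 'qvel': array([-0.08255524,  0.02314203, -0.01482337, -0.02484372, -0.01250987,
        0.09977829]), 'effort': array([-5.01459035e-04, -4.12465632e+01, -2.31973493e+01,  7.28826877e-02,
        4.58198413e-02, -1.41870069e-04]), 'ee_pos': array([5.74454081e+02, 7.84021229e-03, 1.93119476e+02]), 'ee_rot': array([-1.79897421e+02, -1.43004462e-03,  9.00004992e+01]), 'force': array([-0.63507516, -0.07144796, -0.78571068]), 'torque': array([-0.00187367,  0.00761441,  0.03672536]), 'gripper_force': 0.0, 'gripper_width': 91.14868283138959}
{'fx': 419.3056836914251, 'fy': 419.3056836914251, 'cx': 277.7843080718004, 'cy': 210.35682190127517, 'eye': array([1225.61067419,  296.57602538,  646.55464381]), 'rotation': array([-126.34167006,    0.63885087,  107.93488892])}
{'fx': 425.3431588211488, 'fy': 425.3431588211488, 'cx': 286.42428448676424, 'cy': 210.4011689574269, 'eye': array([572.48403075, 706.19714956, 786.24724854]), 'rotation': array([-137.
[... 1965 characters left out ...]
7, 210.4], 'score': 0.79}, {'bbox': [316.1, 207.3, 335.1, 226.3], 'score': 0.78}] [{'location': [258.0, 232.5], 'score': 0.92}, {'location': [275.2, 197.8], 'score': 0.63}, {'location': [328.2, 207.9], 'score': 0.59}]
side holder [{'bbox': [303.7, 239.9, 342.8, 295.1], 'score': 0.7}, {'bbox': [309.4, 150.0, 347.9, 191.2], 'score': 0.48}] [{'location': [321.1, 272.2], 'score': 0.71}]
side leg_mid [{'bbox': [314.8, 152.1, 338.3, 219.4], 'score': 0.87}, {'bbox': [247.5, 227.0, 274.6, 299.9], 'score': 0.74}, {'bbox': [265.5, 187.0, 287.8, 263.1], 'score': 0.61}] [{'location': [322.0, 244.1], 'score': 0.97}, {'location': [325.9, 187.7], 'score': 0.97}, {'location': [277.2, 225.6], 'score': 0.79}]
```

View pics/scene0.png

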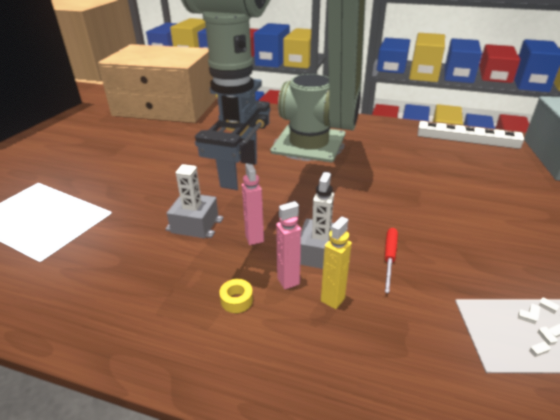

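View pics/side0.png

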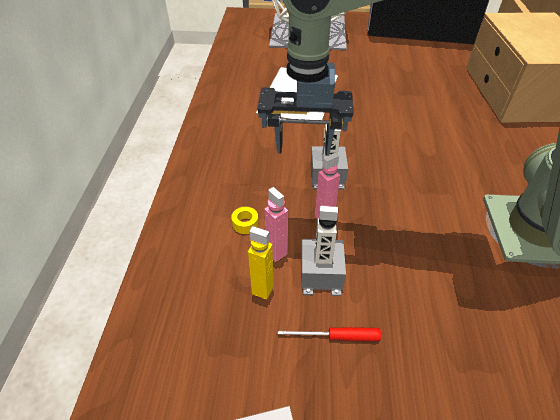

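Candidates (scene): capped white leg (323,205), bare white leg (189,190), pink look-alikes (253,205) and (289,245), yellow (336,265). Only the white one at (323,205) / side (326,240) is white and wears a cap. I'll confirm it in one crop.

```bash
cat > h.py <<'E'
import numpy as np,cv2
from workcell import env
from scipy.spatial.transform import Rotation as Ro
def pose(cam):
    m=env.camera_model(cam)
    if cam=='wrist':
        s=env.state();R=Ro.from_euler('xyz',s['ee_rot'],degrees=True).as_matrix();H=np.array(m['hand_eye'])
        return m,R@H[:3,:3],R@H[:3,3]+s['ee_pos']
    return m,Ro.from_euler('xyz',m['rotation'],degrees=True).as_matrix(),np.array(m['eye'])
def w(cam,u,v,d):
    m,R,t=pose(cam)
    u=np.asarray(u,float);v=np.asarray(v,float);d=np.asarray(d,float)
    return np.stack([(u-m['cx'])/m['fx']*d,(v-m['cy'])/m['fy']*d,d*np.ones_like(u)],-1)@R.T+t
def ray(cam,u,v,z):
    a=w(cam,u,v,0);b=w(cam,u,v,1);return a+(b-a)*(z-a[2])/(b-a)[2]
def cloud(cam,d):
    v,u=np.mgrid[:420,:560];return w(cam,u,v,d)
E
python3 - <<'E'
from h import *
a=cv2.imread('pics/scene0.png');b=cv2.imread('pics/side0.png')
cv2.imwrite('pics/crop.png',np.hstack([cv2.resize(a[160:280,270:370],(400,480),interpolation=2),cv2.resize(b[190:310,270:370],(400,480),interpolation=2)]))
for t,z,u in [('wing s',208,('scene',321.2,177)),('wing2',208,('side',328.2,207.9)),('pinkA',208,('scene',249.5,173.1)),('pinkB',208,('scene',289,208)),('pinkB',208,('side',275.2,192)),('yel',208,('scene',340.3,220)),('yel',208,('side',258,232)),('spool',30,('scene',237,290)),('holdertop',60,('scene',319,230)),('mid',105,('scene',322,215.6)),('mid',105,('side',322,244.1))]: print(t,ray(*u,z).round())
d=np.load('sided.npy');P=cloud('side',d)
# heights map: clusters above 60mm
m=(d>0)&(P[...,2]>100)&(P[...,2]<240)&(P[...,0]>450)&(P[...,0]<900)&(abs(P[...,1])<400)
n,l,st,c=cv2.connectedComponentsWithStats(m.astype(np.uint8))
for i in range(1,n):
    if st[i,4]>30:
        q=P[l==i];print(c[i].round(),st[i,4],q.min(0).round(),q.max(0).round(),np.median(q,0).round())
# wing points
m2=m&(P[...,2]>178);u=np.zeros_like(m2);u[195:235,312:345]=1
q=P[m2&u];print(len(q),q.mean(0),q.max(0),q.min(0))
E
```

```text
wing s [529. 156. 208.]
wing2 [522. 161. 208.]
pinkA [556.  15. 208.]
pinkB [647. 125. 208.]
pinkB [624. 126. 208.]
yel [655. 219. 208.]
yel [647. 228. 208.]
spool [707.  37.  30.]
holdertop [512. 155.  60.]
mid [517. 160. 105.]
mid [527. 165. 105.]
[330. 167.] 972 [ 487. -174.  100.] [539.  26. 240.] [514.   8. 149.]
[279. 148.] 47 [620.  12. 216.] [631.  19. 240.] [624.  16. 228.]
[276. 212.] 795 [601. 101. 100.] [649. 143. 200.] [624. 127. 150.]
[326. 229.] 853 [503. 145. 100.] [540. 182. 209.] [522. 175. 160.]
[260. 250.] 885 [625. 205. 100.] [669. 240. 201.] [645. 228. 150.]
318 [521.73513847 166.69360079 195.25445983] [538.29540606 178.52183988 209.31490775] [504.71823605 152.84877386 178.25615622]
```

View pics/crop.png

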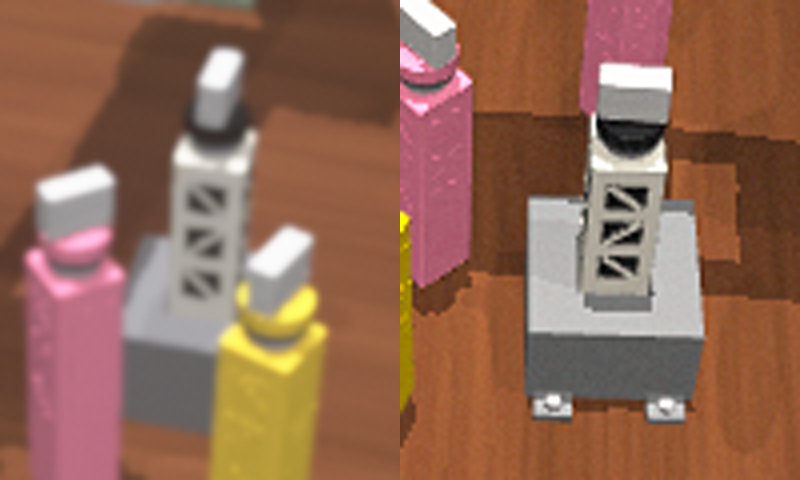

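The crop confirms it: white lattice leg, black disc, metal wing roughly along world x, in the grey block. It stands near (522,163) in world coordinates. I'll rise, go above it and spin -90° so the jaws close across the wing.

Call:
{"name": "arm_command", "arguments": {"motion": [{"offset": [0,0,-0.05],"spin": 0},{"offset": [0.03,-0.01,-0.03],"spin": 0},{"offset": [0.045,-0.015,0],"spin": 0},{"offset": [0.045,-0.015,0],"spin": 0},{"offset": [0.043,-0.013,0],"spin": 0}]}}

```text
time_s: 1.52
ee_pos: [521.4, 164.3, 274.2]
ee_rot: [180.0, -0.0, 90.0]
force: [0.4, 1.1, -0.2]
gripper_width: 91.3
gripper_force: 0.0
```

Call:
{"name": "arm_command", "arguments": {"motion": [{"offset": [0,0,0],"spin": -0.175},{"offset": [0,0,0],"spin": -0.175},{"offset": [0,0,0],"spin": -0.175},{"offset": [0,0,0],"spin": -0.175},{"offset": [0,0,0],"spin": -0.175}]}}

```text
time_s: 2.15
ee_pos: [522.0, 163.0, 274.0]
ee_rot: [180.0, 0.0, 140.5]
force: [0.5, -0.1, 0.2]
gripper_width: 91.1
gripper_force: 0.0
```

Call:
{"name": "arm_command", "arguments": {"motion": [{"offset": [0,0,0],"spin": -0.175},{"offset": [0,0,0],"spin": -0.175},{"offset": [0,0,0],"spin": -0.175},{"offset": [0,0,0],"spin": -0.171},{"offset": [0,0,0],"spin": 0}]}}

```text
time_s: 2.78
ee_pos: [522.0, 163.0, 274.0]
ee_rot: [180.0, 0.0, 179.9]
force: [-0.1, -0.4, -0.0]
gripper_width: 91.0
gripper_force: 0.0
```

```bash
python3 - <<'E'
from h import *
s=env.state();print(s['time_s'],s['ee_pos'],s['ee_rot'],s['qpos'],s['force'])
im,d=env.grab_frame('wrist');cv2.imwrite('pics/w1.png',im)
P=cloud('wrist',d);near=(d>0)&(abs(P[...,0]-522)<40)&(abs(P[...,1]-163)<40)
def rect(m,n):
    q=P[m];c,sz,a=cv2.minAreaRect(q[:,:2].astype(np.float32));print(n,len(q),c,sz,a,np.percentile(q[:,2],[5,50,95]))
rect(near&(P[...,2]>192)&(P[...,2]<214),'wingtop')
rect(near&(P[...,2]>140)&(P[...,2]<163),'legtop')
rect((d>0)&(abs(P[...,0]-522)<70)&(abs(P[...,1]-163)<70)&(P[...,2]>55)&(P[...,2]<64),'holdertop')
E
```

```text
2.775 [521.98949259 163.01672114 273.98303975] [1.79996861e+02 6.18821519e-03 1.79895114e+02] [ 1.61377031e+01  1.34758105e+01  8.49684034e+01  1.29666783e-03
  8.15489670e+01 -7.37576015e+01] [-0.14977471 -0.35459761 -0.0477277 ]
wingtop 555 (521.3345947265625, 161.0479736328125) (13.983169555664062, 33.73294448852539) 87.51548767089844 [201.19974861 206.66991462 207.97082191]
legtop 362 (521.02880859375, 161.03436279296875) (36.21053695678711, 35.798789978027344) 2.4243295192718506 [143.60272603 159.39123962 160.88759905]
holdertop 2628 (521.7365112304688, 160.75286865234375) (90.3045425415039, 90.25616455078125) 1.695067286491394 [58.61670652 59.94709547 61.26255546]
```

View pics/w1.png

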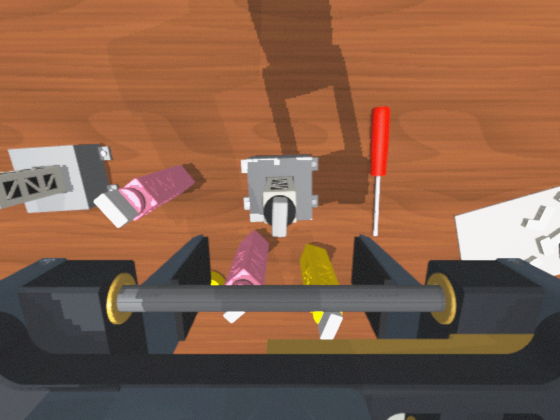

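The wrist view shows the white capped leg at (280,205), clear of the look-alikes. The wing is centred at (521.2,161.0) with yaw -2.5°, and the leg's yaw is about +2°. I'll descend, grip the wing and press.

Call:
{"name": "arm_command", "arguments": {"motion": [{"offset": [0.001,-0.002,0],"spin": 0.042},{"offset": [0,0,0.03],"spin": 0},{"offset": [0,0,0.03],"spin": 0},{"offset": [0,0,0.014],"spin": 0},{"offset": [0,0,0],"spin": 0}], "jaw": 0.05}}

```text
time_s: 3.45
ee_pos: [520.7, 160.9, 199.4]
ee_rot: [-180.0, -0.1, 177.5]
force: [0.6, -0.8, 0.6]
gripper_width: 50.0
gripper_force: 0.0
```

Call:
{"name": "arm_command", "arguments": {"motion": [{"offset": [0,0,0],"spin": 0},{"offset": [0,0,0],"spin": 0},{"offset": [0,0,0],"spin": 0},{"offset": [0,0,0],"spin": 0},{"offset": [0,0,0],"spin": 0}], "jaw": 0.0, "newtons": 35}}

```text
time_s: 4.08
ee_pos: [521.0, 161.0, 200.0]
ee_rot: [180.0, 0.0, 177.6]
force: [0.4, 0.1, 0.3]
gripper_width: 2.7
gripper_force: 0.0
```

Call:
{"name": "arm_command", "arguments": {"motion": [{"offset": [0,0,0.002],"spin": 0},{"offset": [0,0,0.002],"spin": 0},{"offset": [0,0,0.002],"spin": 0},{"offset": [0,0,0],"spin": 0},{"offset": [0,0,0],"spin": 0}]}}

```text
time_s: 4.7
ee_pos: [521.1, 161.0, 194.0]
ee_rot: [180.0, 0.0, 177.6]
force: [-0.4, -0.9, 0.7]
gripper_width: 0.6
gripper_force: 0.0
```

```bash
python3 - <<'E'
from h import *
s=env.state();print(s['time_s'],s['ee_pos'],s['ee_rot'],s['gripper_width'])
im,d=env.grab_frame('wrist');a,_=env.grab_frame('side')
cv2.imwrite('pics/c2.png',np.hstack([cv2.resize(im,(400,300)),cv2.resize(a[120:300,240:420],(400,300))]))
E
```

```text
4.7 [521.08985895 161.02209789 194.00724181] [1.79997130e+02 1.22652907e-02 1.77605334e+02] 0.5779695509977434
```

View pics/c2.png

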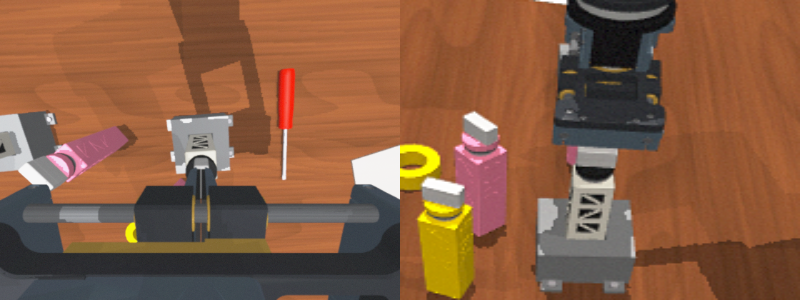

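The jaws report closed on nothing. I'll enlarge to see where the fingers are relative to the wing.

```bash
python3 - <<'E'
from h import *
im,d=env.grab_frame('wrist');a,da=env.grab_frame('side')
P=cloud('wrist',d)
cv2.imwrite('pics/c3.png',np.hstack([cv2.resize(im[180:330,205:355],(400,400),interpolation=2),cv2.resize(a[180:260,290:370],(400,400),interpolation=2)]))
for v in range(205,300,6): print(v,[tuple(P[v,u].round().astype(int)) for u in (268,274,280,286,292)])
Q=cloud('side',da)
for v in range(190,240,4): print(v,[tuple(Q[v,u].round().astype(int)) for u in (320,328,336)])
E
```

```text
205 [(np.int64(504), np.int64(150), np.int64(135)), (np.int64(504), np.int64(156), np.int64(139)), (np.int64(503), np.int64(161), np.int64(142)), (np.int64(503), np.int64(166), np.int64(143)), (np.int64(503), np.int64(171), np.int64(143))]
211 [(np.int64(504), np.int64(151), np.int64(156)), (np.int64(504), np.int64(156), np.int64(158)), (np.int64(504), np.int64(161), np.int64(159)), (np.int64(504), np.int64(166), np.int64(160)), (np.int64(504), np.int64(171), np.int64(161))]
217 [(np.int64(508), np.int64(151), np.int64(160)), (np.int64(508), np.int64(156), np.int64(160)), (np.int64(505), np.int64(161), np.int64(173)), (np.int64(506), np.int64(166), np.int64(169)), (np.int64(509), np.int64(171), np.int64(161))]
223 [(np.int64(508), np.int64(152), np.int64(177)), (np.int64(504), np.int64(157), np.int64(189)), (np.int64(505), np.int64(161), np.int64(188)), (np.int64(505), np.int64(165), np.int64(188)), (np.int64(508), np.int64(170), np.int64(180))]
229 [(np.int64(511), np.int64(152), np.int64(182)), (np.int64(505), np.int64(157), np.int64(202)), (np.int64(505), np.int64(161), np.int64(2
[... 3929 characters left out ...]
np.int64(168), np.int64(175)), (np.int64(520), np.int64(171), np.int64(180)), (np.int64(485), np.int64(10), np.int64(-1))]
226 [(np.int64(534), np.int64(164), np.int64(159)), (np.int64(520), np.int64(178), np.int64(176)), (np.int64(486), np.int64(27), np.int64(4))]
230 [(np.int64(534), np.int64(175), np.int64(161)), (np.int64(519), np.int64(174), np.int64(161)), (np.int64(503), np.int64(173), np.int64(160))]
234 [(np.int64(534), np.int64(178), np.int64(152)), (np.int64(519), np.int64(180), np.int64(156)), (np.int64(503), np.int64(176), np.int64(152))]
238 [(np.int64(533), np.int64(177), np.int64(139)), (np.int64(517), np.int64(178), np.int64(141)), (np.int64(486), np.int64(63), np.int64(2))]
```

View pics/c3.png

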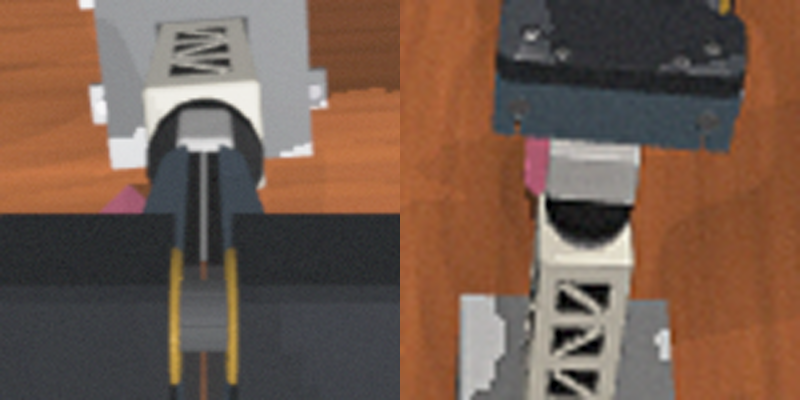

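The fingers are still above the wing: the tips sit at z≈210 while the reported TCP is 194. The whole gripper is about 30 mm higher than the tool frame says. The closed fingertips are centred over the wing, so I'll press the cap with them and use the contact to calibrate the height.

Call:
{"name": "arm_command", "arguments": {"motion": [{"offset": [0,0,0.002],"spin": 0},{"offset": [0,0,0.002],"spin": 0},{"offset": [0,0,0],"spin": 0}]}}

```text
time_s: 5.28
ee_pos: [520.9, 160.9, 189.7]
ee_rot: [-180.0, -0.0, 177.6]
force: [0.4, -0.3, 0.9]
gripper_width: 0.5
gripper_force: 0.0
```

Call:
{"name": "arm_command", "arguments": {"motion": [{"offset": [0,0,0.002],"spin": 0},{"offset": [0,0,0.002],"spin": 0},{"offset": [0,0,0],"spin": 0}]}}

```text
time_s: 5.65
ee_pos: [521.1, 161.0, 186.0]
ee_rot: [180.0, 0.0, 177.6]
force: [0.2, 0.1, 0.5]
gripper_width: 0.3
gripper_force: 0.4
```

Call:
{"name": "arm_command", "arguments": {"motion": [{"offset": [0,0,0.002],"spin": 0},{"offset": [0,0,0.002],"spin": 0},{"offset": [0,0,0],"spin": 0}]}}

```text
time_s: 6.02
ee_pos: [521.1, 161.0, 181.8]
ee_rot: [180.0, 0.0, 177.6]
force: [0.0, 0.1, 1.6]
gripper_width: 0.5
gripper_force: 0.7
```

Call:
{"name": "arm_command", "arguments": {"motion": [{"offset": [0,0,0.002],"spin": 0},{"offset": [0,0,0.001],"spin": 0},{"offset": [0,0,0],"spin": 0}]}}

```text
time_s: 6.4
ee_pos: [521.4, 161.2, 180.2]
ee_rot: [180.0, 0.1, 177.6]
force: [-0.6, 0.6, 8.4]
gripper_width: 0.4
gripper_force: 4.0
```

Call:
{"name": "arm_command", "arguments": {"motion": [{"offset": [0,0,0.002],"spin": 0},{"offset": [0,0,0.001],"spin": 0},{"offset": [0,0,0],"spin": 0}]}}

```text
time_s: 6.78
ee_pos: [522.7, 161.5, 180.1]
ee_rot: [179.9, 0.4, 177.6]
force: [-2.6, -0.9, 20.2]
gripper_width: 0.8
gripper_force: 10.2
```

```bash
python3 - <<'E'
from h import *
a,da=env.grab_frame('side')
Q=cloud('side',da)
for v in range(206,232,2): print(v,[tuple(map(int,Q[v,u].round())) for u in (320,328,334)])
E
```

```text
206 [(543, 246, 302), (531, 248, 304), (522, 247, 305)]
208 [(543, 243, 294), (530, 242, 293), (521, 243, 295)]
210 [(542, 240, 286), (530, 242, 289), (520, 242, 290)]
212 [(542, 242, 283), (529, 242, 284), (520, 242, 285)]
214 [(537, 169, 199), (529, 241, 279), (519, 241, 280)]
216 [(536, 167, 191), (522, 168, 194), (511, 170, 196)]
218 [(536, 168, 187), (521, 168, 188), (510, 168, 189)]
220 [(536, 168, 181), (521, 169, 183), (509, 168, 183)]
222 [(535, 167, 175), (520, 171, 180), (509, 171, 181)]
224 [(535, 173, 176), (520, 170, 173), (509, 170, 174)]
226 [(535, 172, 168), (520, 176, 174), (508, 168, 166)]
228 [(534, 172, 163), (572, 706, 786), (507, 167, 159)]
230 [(534, 174, 159), (519, 177, 164), (507, 173, 160)]
```

The stop was reached at 20 N with reported z 180.1, so tip z ≈ reported + 20 and the cap is down. Now I'll rise, open, lower around the wing and grip it.

Call:
{"name": "arm_command", "arguments": {"motion": [{"offset": [0,0,-0.03],"spin": 0},{"offset": [0,0,0],"spin": 0},{"offset": [0,0,0],"spin": 0},{"offset": [0,0,0],"spin": 0}], "jaw": 0.05}}

```text
time_s: 7.32
ee_pos: [520.3, 160.8, 204.5]
ee_rot: [-179.9, -0.1, 177.6]
force: [0.1, 0.1, -0.1]
gripper_width: 37.8
gripper_force: 0.0
```

Call:
{"name": "arm_command", "arguments": {"motion": [{"offset": [0,0,0.025],"spin": 0},{"offset": [0,0,0.022],"spin": 0},{"offset": [0,0,0],"spin": 0}]}}

```text
time_s: 7.7
ee_pos: [519.3, 160.5, 156.6]
ee_rot: [-179.9, -0.3, 177.6]
force: [0.7, -0.5, 0.5]
gripper_width: 50.3
gripper_force: 0.0
```

Call:
{"name": "arm_command", "arguments": {"motion": [{"offset": [0,0,0],"spin": 0},{"offset": [0,0,0],"spin": 0},{"offset": [0,0,0],"spin": 0},{"offset": [0,0,0],"spin": 0},{"offset": [0,0,0],"spin": 0}], "jaw": 0.0, "newtons": 40}}

```text
time_s: 8.32
ee_pos: [521.1, 161.2, 159.4]
ee_rot: [180.0, 0.0, 177.6]
force: [0.1, 0.0, 1.9]
gripper_width: 13.8
gripper_force: 40.0
```

Call:
{"name": "arm_command", "arguments": {"motion": [{"offset": [0,0,0.001],"spin": 0.15},{"offset": [0,0,0],"spin": 0.17},{"offset": [0,0,0],"spin": 0.17},{"offset": [0,0,0],"spin": 0.17},{"offset": [0,0,0],"spin": 0.17}]}}

```text
time_s: 8.95
ee_pos: [521.5, 161.5, 159.3]
ee_rot: [179.9, 0.0, 129.7]
force: [-1.0, 0.2, 6.3]
gripper_width: 14.0
gripper_force: 40.0
```

Call:
{"name": "arm_command", "arguments": {"motion": [{"offset": [0,0,0],"spin": 0.15},{"offset": [0,0,0],"spin": 0.08},{"offset": [0,0,0],"spin": 0.05},{"offset": [0,0,0],"spin": 0}]}}

```text
time_s: 9.45
ee_pos: [521.6, 161.5, 159.4]
ee_rot: [179.9, -0.0, 114.0]
force: [-1.2, 0.8, 6.8]
gripper_width: 13.8
gripper_force: 40.0
```

```bash
python3 - <<'E'
from h import *
s=env.state();print(s['ee_rot'],s['torque'],s['force'],s['qpos'])
E
```

```text
[ 1.79854544e+02 -1.00703995e-02  1.13990404e+02] [ 0.16685626  0.21934106 -0.05232679] [-1.17373597  0.77366673  6.82892467] [ 1.59765717e+01  1.70509025e+01  9.67071548e+01  3.30875718e-02
  6.60993150e+01 -8.02718754e+00]
```

Call:
{"name": "arm_command", "arguments": {"motion": [{"offset": [0,0,0],"spin": 0.05},{"offset": [0,0,0],"spin": 0.05},{"offset": [0,0,0],"spin": 0}]}}

```text
time_s: 9.82
ee_pos: [521.6, 161.5, 159.3]
ee_rot: [179.9, -0.0, 108.3]
force: [-0.8, 0.2, 5.6]
gripper_width: 13.5
gripper_force: 40.0
```

```bash
python3 - <<'E'
from h import *
s=env.state();print(s['ee_rot'],s['torque'],s['force'])
E
```

```text
[ 1.79857708e+02 -2.45173742e-02  1.08260428e+02] [0.08001489 0.1442646  0.00052079] [-0.79426405  0.15086076  5.5842226 ]
```

Call:
{"name": "arm_command", "arguments": {"motion": [{"offset": [0,0,0],"spin": 0.05},{"offset": [0,0,0],"spin": 0.05},{"offset": [0,0,0],"spin": 0}]}}

```text
time_s: 10.2
ee_pos: [521.4, 161.6, 159.3]
ee_rot: [179.9, -0.0, 102.7]
force: [-0.9, 2.3, 6.2]
gripper_width: 14.2
gripper_force: 40.2
```

```bash
python3 - <<'E'
from h import *
s=env.state();print(s['ee_rot'],s['torque'],s['force'])
E
```

```text
[ 1.79883168e+02 -1.81724524e-02  1.02747941e+02] [0.31121679 0.37697509 1.15283865] [-0.88541693  2.32880202  6.20267501]
```

The torque jumped to 1.15 N·m, so the turn stop is reached. Release, rise, spin back and look.

Call:
{"name": "arm_command", "arguments": {"motion": [{"offset": [0,0,0],"spin": 0},{"offset": [0,0,0],"spin": 0},{"offset": [0,0,-0.04],"spin": 0},{"offset": [0,0,-0.04],"spin": 0},{"offset": [0,0,0],"spin": -0.17}], "jaw": 0.06}}

```text
time_s: 10.82
ee_pos: [522.9, 161.4, 241.2]
ee_rot: [179.6, 0.0, 112.5]
force: [-0.6, 0.7, -1.0]
gripper_width: 59.3
gripper_force: 0.0
```

Call:
{"name": "arm_command", "arguments": {"motion": [{"offset": [0,0,0],"spin": -0.17},{"offset": [0,0,0],"spin": -0.17},{"offset": [0,0,0],"spin": -0.17},{"offset": [0,0,0],"spin": -0.17},{"offset": [0,0,0],"spin": -0.17}]}}

```text
time_s: 11.45
ee_pos: [520.9, 160.8, 237.5]
ee_rot: [-180.0, -0.0, 161.3]
force: [-1.0, 0.8, -0.5]
gripper_width: 60.2
gripper_force: 0.0
```

Call:
{"name": "arm_command", "arguments": {"motion": [{"offset": [0,0,0],"spin": -0.17},{"offset": [0,0,0],"spin": -0.17},{"offset": [0,0,0],"spin": 0},{"offset": [0,0,0],"spin": 0}]}}

```text
time_s: 11.95
ee_pos: [521.0, 160.9, 237.8]
ee_rot: [-180.0, -0.0, -179.7]
force: [-1.1, 0.0, -0.4]
gripper_width: 60.3
gripper_force: 0.0
```

```bash
python3 - <<'E'
from h import *
s=env.state();print(s['time_s'],s['ee_pos'],s['ee_rot'],s['gripper_width'])
im,d=env.grab_frame('wrist');cv2.imwrite('pics/w2.png',im)
P=cloud('wrist',d);near=(d>0)&(abs(P[...,0]-522)<40)&(abs(P[...,1]-163)<40)
def rect(m,n):
    q=P[m];c,sz,a=cv2.minAreaRect(q[:,:2].astype(np.float32));print(n,len(q),c,sz,a,np.percentile(q[:,2],[5,50,95]))
rect(near&(P[...,2]>192)&(P[...,2]<214),'wingtop')
rect(near&(P[...,2]>140)&(P[...,2]<163),'legtop')
rect((d>0)&(abs(P[...,0]-522)<70)&(abs(P[...,1]-163)<70)&(P[...,2]>55)&(P[...,2]<64),'holdertop')
d0=np.load('sided.npy');Q=cloud('side',d0)
for n,(x0,x1,y0,y1,z0,z1) in dict(pinkA=(480,580,-40,40,100,205),spare=(470,570,-250,-100,70,165),driver=(400,750,230,400,8,40)).items():
    m=(Q[...,0]>x0)&(Q[...,0]<x1)&(Q[...,1]>y0)&(Q[...,1]<y1)&(Q[...,2]>z0)&(Q[...,2]<z1)&(d0>0);q=Q[m]
    print(n,len(q),np.percentile(q,[2,98],axis=0).round() if len(q) else '')
E
```

```text
11.95 [520.95533784 160.91409608 237.77281353] [-1.79995243e+02 -1.61483290e-02 -1.79678146e+02] 60.267545765009785
wingtop 707 (521.4615478515625, 161.1292724609375) (14.391605377197266, 33.89851760864258) 16.2415771484375 [194.72298605 199.76115935 200.844109  ]
legtop 415 (520.336669921875, 160.92367553710938) (35.90687942504883, 35.67934036254883) 87.21366119384766 [142.48513223 159.00264574 160.90927764]
holdertop 3048 (521.615234375, 160.63436889648438) (89.94020080566406, 89.75316619873047) 1.9281316995620728 [58.61976355 60.00937069 61.28928676]
pinkA 732 [[493.  -6. 102.]
 [537.  23. 199.]]
spare 237 [[ 487. -170.   78.]
 [ 524. -142.  160.]]
driver 950 [[411. 231.  11.]
 [657. 324.  35.]]
```

View pics/w2.png

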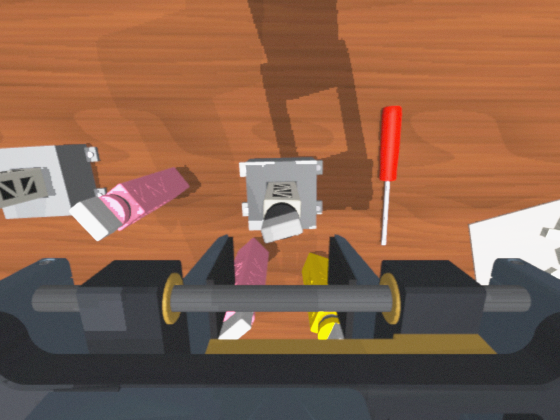

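The cap is seated: wing top z≈200, and wing yaw -73.8° against leg yaw -2.8° gives 71° (the stop). The leg is at (280,195) with the wing now across it. I'll align with the leg flats, descend to the upper bar, grip and lift. The reported z is 34 mm below the true z.

Call:
{"name": "arm_command", "arguments": {"motion": [{"offset": [0,0,0],"spin": 0.054},{"offset": [0,0,0.04],"spin": 0},{"offset": [0,0,0.04],"spin": 0},{"offset": [0,0,0.04],"spin": 0},{"offset": [0,0,0.01],"spin": 0}], "jaw": 0.06}}

```text
time_s: 12.62
ee_pos: [519.3, 160.5, 105.7]
ee_rot: [-179.9, -0.3, 177.3]
force: [-0.8, 0.8, 0.9]
gripper_width: 59.7
gripper_force: 0.0
```

Call:
{"name": "arm_command", "arguments": {"motion": [{"offset": [0,0,0],"spin": 0},{"offset": [0,0,0],"spin": 0},{"offset": [0,0,0],"spin": 0},{"offset": [0,0,0],"spin": 0}], "jaw": 0.0, "newtons": 40}}

```text
time_s: 13.12
ee_pos: [522.2, 161.4, 109.6]
ee_rot: [179.9, 0.2, 177.4]
force: [-0.8, 0.5, 5.9]
gripper_width: 36.0
gripper_force: 39.7
```

Call:
{"name": "arm_command", "arguments": {"motion": [{"offset": [0,0,-0.01],"spin": 0},{"offset": [0,0,-0.02],"spin": 0},{"offset": [0,0,-0.025],"spin": 0},{"offset": [0,0,-0.025],"spin": 0},{"offset": [0,0,0],"spin": 0}]}}

```text
time_s: 13.75
ee_pos: [521.7, 161.1, 189.5]
ee_rot: [179.9, 0.2, 177.4]
force: [0.4, -0.4, -2.9]
gripper_width: 35.7
gripper_force: 39.8
```

Leg drawn out. I'll lift on above everything and carry it to the free area on the front right.

Call:
{"name": "arm_command", "arguments": {"motion": [{"offset": [0,0,-0.04],"spin": 0},{"offset": [0,0,-0.04],"spin": 0},{"offset": [0,0,-0.04],"spin": 0},{"offset": [0,0,-0.03],"spin": 0},{"offset": [0,0,0],"spin": 0}]}}

```text
time_s: 14.38
ee_pos: [521.4, 161.1, 338.7]
ee_rot: [180.0, 0.1, 177.4]
force: [-0.3, -0.9, -3.5]
gripper_width: 35.8
gripper_force: 39.8
```

Call:
{"name": "arm_command", "arguments": {"motion": [{"offset": [-0.02,-0.02,0],"spin": 0},{"offset": [-0.035,-0.035,0],"spin": 0},{"offset": [-0.035,-0.038,0],"spin": 0},{"offset": [-0.035,-0.038,0],"spin": 0},{"offset": [-0.035,-0.038,0],"spin": 0}]}}

```text
time_s: 15.0
ee_pos: [673.2, -16.4, 334.4]
ee_rot: [180.0, -0.3, 177.4]
force: [0.7, 0.4, -2.7]
gripper_width: 35.9
gripper_force: 39.8
```

Call:
{"name": "arm_command", "arguments": {"motion": [{"offset": [-0.035,-0.038,0],"spin": 0},{"offset": [-0.03,-0.035,0],"spin": 0},{"offset": [-0.017,-0.018,0],"spin": 0},{"offset": [0,0,0],"spin": 0},{"offset": [0,0,0],"spin": 0}]}}

```text
time_s: 15.62
ee_pos: [750.2, -109.1, 335.8]
ee_rot: [179.9, -0.2, 177.4]
force: [-0.0, -0.5, -2.4]
gripper_width: 35.8
gripper_force: 39.9
```

```bash
python3 - <<'E'
from h import *
s=env.state();print(s['time_s'],s['ee_pos'],s['ee_rot'],s['force'],s['gripper_width'])
a,d=env.grab_frame('scene');b,e=env.grab_frame('side')
cv2.imwrite('pics/c4.png',np.hstack([cv2.resize(a,(400,300)),cv2.resize(b,(400,300))]))
E
```

```text
15.625 [ 750.16242112 -109.07618439  335.81497837] [179.93910408  -0.23155362 177.3992385 ] [-0.02868462 -0.47199544 -2.4205361 ] 35.76853870697579
```

View pics/c4.png

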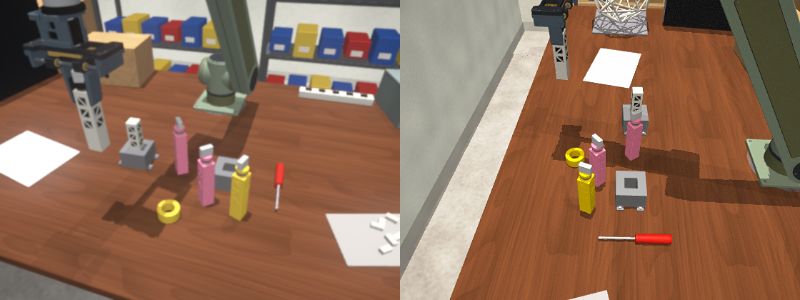

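The leg, with its cap, is held upright over free bench (left image (95,120)), and everything else is in place. I'll lower until the foot touches.

Call:
{"name": "arm_command", "arguments": {"motion": [{"offset": [0,0,0.04],"spin": 0},{"offset": [0,0,0.05],"spin": 0},{"offset": [0,0,0.05],"spin": 0},{"offset": [0,0,0.05],"spin": 0},{"offset": [0,0,0.03],"spin": 0}]}}

```text
time_s: 16.35
ee_pos: [748.7, -108.3, 115.4]
ee_rot: [180.0, -0.2, 177.4]
force: [0.6, 0.4, -2.3]
gripper_width: 35.8
gripper_force: 39.9
```

Call:
{"name": "arm_command", "arguments": {"motion": [{"offset": [0,0,0.008],"spin": 0},{"offset": [0,0,0],"spin": 0},{"offset": [0,0,0],"spin": 0}]}}

```text
time_s: 16.73
ee_pos: [752.1, -109.8, 112.6]
ee_rot: [-180.0, 0.2, 177.4]
force: [-0.7, 0.1, -2.3]
gripper_width: 36.1
gripper_force: 39.9
```

Call:
{"name": "arm_command", "arguments": {"motion": [{"offset": [0,0,0.008],"spin": 0},{"offset": [0,0,0.002],"spin": 0},{"offset": [0,0,0.001],"spin": 0},{"offset": [0,0,0.001],"spin": 0},{"offset": [0,0,0],"spin": 0}]}}

```text
time_s: 17.35
ee_pos: [750.9, -109.9, 99.7]
ee_rot: [-180.0, 0.1, 177.4]
force: [-2.3, -0.2, 5.6]
gripper_width: 36.0
gripper_force: 39.9
```

Foot is on the bench. I'll ease the grip and roll the leg over about the jaw axis, along the arc about its foot edge.

Call:
{"name": "arm_command", "arguments": {"motion": [{"offset": [0,0,0],"spin": 0},{"offset": [0.012,0,-0.0005],"spin": 0},{"offset": [0.012,0,-0.0005],"spin": 0},{"offset": [0.012,0,0.001],"spin": 0},{"offset": [0.012,0,0.002],"spin": 0}], "newtons": 6}}

```text
time_s: 17.98
ee_pos: [701.8, -107.6, 95.9]
ee_rot: [-180.0, -0.0, 177.4]
force: [-0.3, 0.2, 1.1]
gripper_width: 36.0
gripper_force: 6.0
```

```bash
python3 - <<'E'
from h import *
s=env.state();print(s['time_s'],s['ee_pos'],s['ee_rot'],s['force'],s['gripper_force'])
b,e=env.grab_frame('side');a,d=env.grab_frame('scene')
for c in('side','scene'):
  for t in ('leg_foot','leg_mid','wing_top'): print(c,t,[(p['location'],p['score']) for p in env.pinpoint(c,t)[:5]])
Q=cloud('side',e);P=cloud('scene',d)
for n,D,X in(('side',e,Q),('scene',d,P)):
  m=(D>0)&(X[...,0]>660)&(X[...,0]<800)&(abs(X[...,1]+110)<40)&(X[...,2]>6)&(X[...,2]<100);q=X[m]
  for z in range(10,100,15):
    r=q[abs(q[:,2]-z)<5]; print(n,z,len(r),np.percentile(r[:,0],[3,97]).round() if len(r) else '')
E
```

```text
17.975 [ 701.84759727 -107.61065208   95.88760004] [-1.79998409e+02 -7.66193971e-03  1.77371914e+02] [-0.34988053  0.2245949   1.06100038] 6.000238910783082
side leg_foot [([263.4, 287.2], 0.93), ([276.4, 254.7], 0.89), ([325.4, 217.3], 0.83), ([235.3, 183.2], 0.72)]
side leg_mid [([328.1, 188.4], 0.96), ([275.6, 226.0], 0.89), ([261.8, 263.8], 0.78), ([247.0, 157.0], 0.57)]
side wing_top [([278.2, 196.3], 0.81), ([260.3, 230.4], 0.59)]
scene leg_foot [([286.3, 281.8], 0.97), ([165.4, 300.3], 0.68), ([331.4, 298.8], 0.61), ([254.5, 236.5], 0.56)]
scene leg_mid [([256.0, 206.4], 0.9), ([164.7, 254.8], 0.8), ([288.1, 248.8], 0.8), ([336.9, 266.8], 0.75), ([192.7, 228.3], 0.23)]
scene wing_top [([341.5, 222.2], 0.81), ([289.7, 205.5], 0.57), ([163.2, 210.7], 0.55), ([249.1, 170.5], 0.52)]
side 10 30 [731. 767.]
side 25 41 [727. 760.]
side 40 42 [721. 756.]
side 55 46 [717. 752.]
side 70 41 [712. 746.]
side 85 52 [708. 743.]
scene 10 55 [735. 767.]
scene 25 119 [731. 764.]
scene 40 122 [723. 760.]
scene 55 123 [719. 754.]
scene 70 128 [715. 750.]
scene 85 133 [711. 745.]
```

It is pivoting as planned: about 18° with the foot stationary. Continue along the arc.

Call:
{"name": "arm_command", "arguments": {"motion": [{"offset": [0.0117,0,0.003],"spin": 0},{"offset": [0.0114,0,0.0043],"spin": 0},{"offset": [0.011,0,0.005],"spin": 0},{"offset": [0.0105,0,0.006],"spin": 0},{"offset": [0,0,0],"spin": 0}]}}

```text
time_s: 19.0
ee_pos: [656.1, -105.4, 76.7]
ee_rot: [180.0, -0.2, 177.4]
force: [-2.2, -0.2, 1.4]
gripper_width: 35.8
gripper_force: 6.0
```

Call:
{"name": "arm_command", "arguments": {"motion": [{"offset": [0.0099,0,0.007],"spin": 0},{"offset": [0.0093,0,0.0078],"spin": 0},{"offset": [0.0085,0,0.0086],"spin": 0},{"offset": [0.0079,0,0.0093],"spin": 0},{"offset": [0,0,0],"spin": 0}]}}

```text
time_s: 19.62
ee_pos: [621.3, -103.8, 43.3]
ee_rot: [180.0, -0.2, 177.4]
force: [-1.4, 0.4, -2.3]
gripper_width: 36.3
gripper_force: 6.0
```

Call:
{"name": "arm_command", "arguments": {"motion": [{"offset": [0.0069,0,0.01],"spin": 0},{"offset": [0.006,0,0.0105],"spin": 0},{"offset": [0.005,0,0.011],"spin": 0},{"offset": [0.0043,0,0.0114],"spin": 0},{"offset": [0,0,0],"spin": 0}]}}

```text
time_s: 20.25
ee_pos: [599.8, -102.8, 0.6]
ee_rot: [180.0, -0.1, 177.4]
force: [-1.1, -0.6, -2.3]
gripper_width: 35.9
gripper_force: 6.0
```

```bash
cat > ang.py <<'E'
from h import *
import sys
s=env.state();print(s['time_s'],s['ee_pos'],s['ee_rot'],s['force'],s['gripper_width'],s['gripper_force'])
b,e=env.grab_frame('side');a,d=env.grab_frame('scene')
g=s['ee_pos']+[0,0,39]
for n,D,X,im in(('side',e,cloud('side',e),b),('scene',d,cloud('scene',d),a)):
  hsv=cv2.cvtColor(im,cv2.COLOR_BGR2HSV)
  R=X-g
  m=(D>0)&(np.linalg.norm(R,axis=-1)<170)&(abs(R[...,1])<26)&(X[...,2]>6)&(R[...,0]>15)&(R[...,2]<26)
  q=R[m];print(n,len(q))
  for x in range(20,165,15):
    r=q[abs(q[:,0]-x)<5]
    if len(r)>3: print(x,len(r),'z rel grasp',np.percentile(r[:,2],[3,97]).round())
cv2.imwrite(sys.argv[1],np.hstack([cv2.resize(a[60:360,60:360],(400,400)),cv2.resize(b[20:270,150:400],(400,400))]))
E
python3 ang.py pics/c5.png
```

```text
20.25 [ 599.84187891 -102.77611476    0.63611924] [ 1.79979484e+02 -1.03435170e-01  1.77368408e+02] [-1.10448682 -0.57434561 -2.28142476] 35.900135094406764 5.999968573451042
side 701
20 5 z rel grasp [-11.  -1.]
35 13 z rel grasp [-12.  -0.]
50 51 z rel grasp [-12.  22.]
65 75 z rel grasp [-16.  19.]
80 74 z rel grasp [-21.  15.]
95 70 z rel grasp [-23.  10.]
110 76 z rel grasp [-28.   7.]
125 69 z rel grasp [-31.   3.]
140 51 z rel grasp [-30.   0.]
scene 1423
20 80 z rel grasp [-16.  26.]
35 83 z rel grasp [-8. 26.]
50 103 z rel grasp [-13.  23.]
65 102 z rel grasp [-16.  19.]
80 118 z rel grasp [-20.  15.]
95 117 z rel grasp [-23.  11.]
110 111 z rel grasp [-30.   7.]
125 115 z rel grasp [-29.   2.]
140 177 z rel grasp [-32.  -2.]
```

View pics/c5.png

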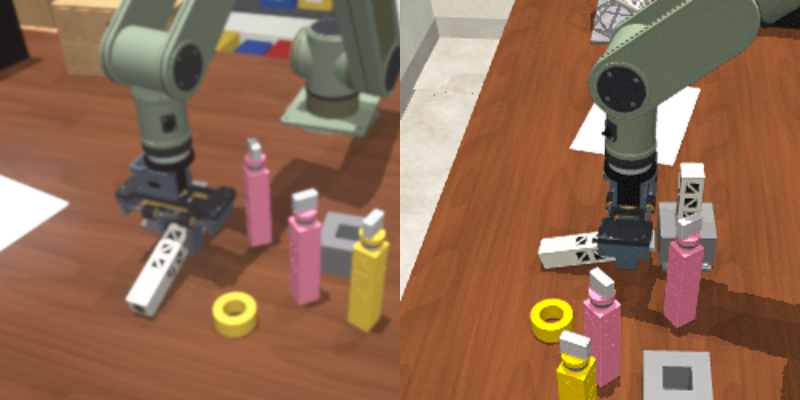

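Left panel: the leg is rolled over to about 75°, foot end at (145,300) facing outward. I'll grip firmly and lift straight up.

Call:
{"name": "arm_command", "arguments": {"motion": [{"offset": [0,0,0],"spin": 0},{"offset": [0,0,0],"spin": 0},{"offset": [0,0,-0.005],"spin": 0},{"offset": [0,0,-0.01],"spin": 0},{"offset": [0,0,-0.015],"spin": 0}], "newtons": 60}}

```text
time_s: 20.98
ee_pos: [600.6, -102.9, 32.9]
ee_rot: [180.0, -0.0, 177.4]
force: [-0.4, 0.2, -2.8]
gripper_width: 35.8
gripper_force: 60.0
```

Call:
{"name": "arm_command", "arguments": {"motion": [{"offset": [0,0,-0.02],"spin": 0},{"offset": [0,0,-0.02],"spin": 0},{"offset": [0,0,-0.02],"spin": 0},{"offset": [0,0,-0.02],"spin": 0},{"offset": [0,0,0],"spin": 0}]}}

```text
time_s: 21.6
ee_pos: [602.1, -103.2, 114.8]
ee_rot: [-180.0, 0.3, 177.4]
force: [0.2, 0.2, -1.9]
gripper_width: 35.7
gripper_force: 60.0
```

```bash
python3 ang.py pics/c6.png
```

```text
21.6 [ 602.14283428 -103.21691622  114.82985981] [-179.95601941    0.3138      177.37331177] [ 0.17471121  0.22032096 -1.87216893] 35.67061505304132 59.999240040779114
side 878
20 19 z rel grasp [-15.  10.]
35 36 z rel grasp [-11.   9.]
50 68 z rel grasp [-14.  21.]
65 84 z rel grasp [-18.  19.]
80 85 z rel grasp [-21.  15.]
95 82 z rel grasp [-24.  10.]
110 83 z rel grasp [-29.   6.]
125 82 z rel grasp [-34.   2.]
140 57 z rel grasp [-30.  -1.]
scene 1730
20 125 z rel grasp [-18.  26.]
35 111 z rel grasp [-10.  25.]
50 120 z rel grasp [-15.  21.]
65 109 z rel grasp [-20.  15.]
80 122 z rel grasp [-24.  12.]
95 126 z rel grasp [-27.   8.]
110 125 z rel grasp [-32.   3.]
125 138 z rel grasp [-35.  -0.]
140 242 z rel grasp [-40.  -5.]
```

Holding at about 75°. Lift to final height.

Call:
{"name": "arm_command", "arguments": {"motion": [{"offset": [0,0,-0.02],"spin": 0},{"offset": [0,0,-0.03],"spin": 0},{"offset": [0,0,-0.03],"spin": 0},{"offset": [0,0,-0.03],"spin": 0},{"offset": [0,0,-0.02],"spin": 0}]}}

```text
time_s: 22.32
ee_pos: [600.5, -102.9, 242.4]
ee_rot: [180.0, -0.0, 177.4]
force: [-0.1, -0.1, -3.5]
gripper_width: 35.8
gripper_force: 60.0
```

Call:
{"name": "arm_command", "arguments": {"motion": [{"offset": [0,0,0],"spin": 0},{"offset": [0,0,0],"spin": 0},{"offset": [0,0,0],"spin": 0},{"offset": [0,0,0],"spin": 0},{"offset": [0,0,0],"spin": 0}]}}

```text
time_s: 22.95
ee_pos: [600.5, -102.9, 241.7]
ee_rot: [180.0, -0.0, 177.4]
force: [-0.3, -0.3, -2.1]
gripper_width: 35.8
gripper_force: 60.0
```

```bash
python3 ang.py pics/c7.png
```

```text
22.95 [ 600.50962661 -102.88365464  241.69130563] [ 1.79996028e+02 -3.04423793e-02  1.77379225e+02] [-0.30801513 -0.2878821  -2.08178641] 35.76294735092561 59.999229311943054
side 1142
20 50 z rel grasp [-15.  20.]
35 65 z rel grasp [-10.  20.]
50 93 z rel grasp [-14.  22.]
65 102 z rel grasp [-17.  18.]
80 99 z rel grasp [-21.  14.]
95 105 z rel grasp [-26.   9.]
110 100 z rel grasp [-30.   5.]
125 103 z rel grasp [-35.   1.]
140 63 z rel grasp [-30.  -3.]
scene 2053
20 126 z rel grasp [-17.  25.]
35 123 z rel grasp [-8. 26.]
50 133 z rel grasp [-14.  22.]
65 134 z rel grasp [-18.  17.]
80 149 z rel grasp [-21.  14.]
95 150 z rel grasp [-25.   9.]
110 150 z rel grasp [-30.   5.]
125 165 z rel grasp [-35.   1.]
140 334 z rel grasp [-38.  -4.]
```

View pics/c7.png

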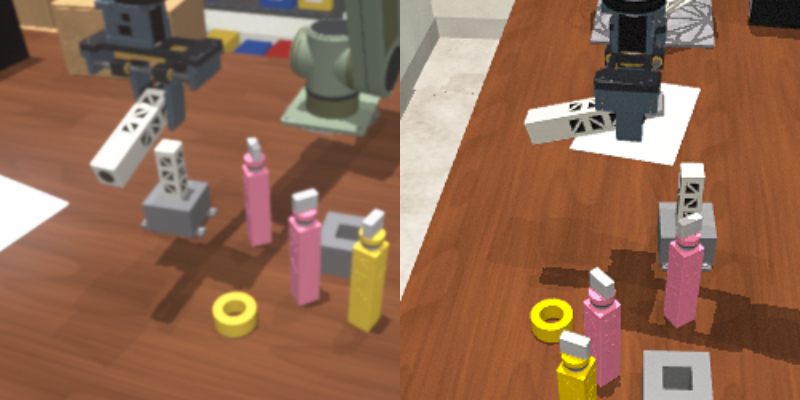

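The leg is held about 75° from upright with its foot end facing out at (112,175). Its middle is at about 28 cm, and nothing else has moved. Handing in.

```bash
python3 -c "
from h import *
print(env.job_done())"
```

```text
the job is handed in; nothing more can be done
None
```

I pressed the white leg's cap fully down and turned it clockwise to its stop. The leg is out of its holder, held still about 75° from upright with its middle about 28 cm above the bench. The job was handed in at about 23 s; I did not re-check the cap after tipping.

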